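Take the bayonet coil off a solenoid valve

TASK

Take the wound coil off the solenoid valve that is held in the vice. It is a push-and-turn fit: press it down on its spring washer, turn it clockwise (seen from above) until its two keyways come to the cross pin, slide it straight up off the tube, and stand it upright in the metal parts tray. Go by feel and never force the coil against the pin, and leave the other things where they lie.

Things in the scene. Friction and masses are not known exactly. Their poses are not given: they have to be found in the camera images.
- valve: Small dark steel drill vice, 152 long x 116 x 48 mm high, fixed, with a brass solenoid valve clamped upright in its jaws. Origin: under the vice's middle, on the bench, below the valve's tube; z up, vice screw towards -x. The screw sticks out to 122 mm. Vice and valve body end below 68 mm. A spring washer under the coil pushes it up: about 7 N as found, 11 N pressed to its stop 6 mm lower.
- tube_tip (a point): Top of the valve's upright steel tube, 132.5 mm above the bench. Tube 14 mm thick. A 3.5 mm cross pin goes through it, 30 mm long over all, its axis 10.75 mm below the tip; the coil is trapped below it. The pin lies along the vice's x axis give or take 32 degrees (as the tube happened to be screwed in): find it by eye or touch. Over 60 N from the coil would damage it.
- coil: Wound coil, 0.25 kg: copper winding between grey square flanges 48 x 48 x 5 mm, 46 mm high. Origin: centre of underside, on the bore axis; z up. Black plug base on the +x side (to 38 mm out, blades to 47). Grip it across the flats at +y and -y, 48 mm apart. Starts over the tube, turned 66 to 69 degrees anticlockwise from the vice, so it must turn 34 to 102 degrees; turning it takes under 0.2 N m.
- coil_top (a point): Centre of the top face, 46 mm above the origin, same axes. 16 mm bore with two 5 mm wide keyways along coil +x and -x, 16.5 mm out, through the full height: the cross pin passes only along these. Beside each keyway on this face: a 2 mm high lip the pin must clear (press down 3 to 5 mm) and, past it, a 7 mm high stop the pin meets when the coil is turned clockwise. At the stop, lift.
- tray: Shallow aluminium parts tray, 150 (x) x 120 (y) x 22 mm high with a rolled rim to 25 mm, fixed, empty. Origin: centre of its underside; z up. Floor and walls 2.5 mm thick.
- tray_floor (a point): Centre of the tray's inner floor, 2.5 mm above the bench; axes as the tray's. The coil stands here, anywhere inside the tray, in any yaw.
- screwdriver: Blue-handled screwdriver, 176 mm long, lying on the bench. Bystander: leave it.
- tape_roll: Roll of green tape, 84 mm across, 24 mm high, lying flat on the bench. Bystander: leave it.
- adapter: Grey connector adapter, 47 x 34 x 13 mm, on the bench. Bystander: leave it.
- hex_key_set: Set of hex keys in a red clip holder, 26 x 98 x 28 mm, on the bench. Bystander: leave it.

How it is judged:
On the way, in this order (a step that is already met when the one before it is completed fails the run):
1. the coil has been turned free and is sliding up the tube, past the pin (z of coil in the frame of valve between 0.082 and 0.125 m and horizontal distance between coil and tube_tip below 0.004 m), for 0.05 s.
2. the coil is off the tube (z of coil in the frame of tube_tip above 0.004 m), for 0.05 s.
At the end, for the whole second after the job is handed in: The coil stands upright (within about 6 degrees), at rest, on the floor of the tray: its underside within 4 mm of the floor and its centre within 60 mm (x) and 45 mm (y) of the tray's centre (z of coil in the frame of tray_floor below 0.004 m and x of coil in the frame of tray_floor between -0.06 and 0.06 m and y of coil in the frame of tray_floor between -0.045 and 0.045 m and angle between coil's own z axis and vertical below 0.1 rad and linear speed of coil below 0.02 m/s); the robot touches nothing.
It fails at once if the coil is forced against the pin, tube or washer with more than 60 N (contact force between coil and valve above 60 N).
It fails at once if the screwdriver, tape roll, adapter or hex key set is moved more than 3 cm (distance of any of screwdriver, tape_roll, adapter, hex_key_set from where it was at the start of the episode above 0.03 m).
It also fails if it takes over 72 s, if anything falls off the work surface, if the arm or the gripper's body presses on something with over 40 N, if the wrist force passes 120 N, or if a joint passes its speed limit or range.

ROBOT

A 6-joint arm with a two-finger parallel gripper is mounted at the origin on a cart in front of the work surface, level with it; the furniture and walls round the work are solid. World frame = base frame: x ahead of the robot, y to its left, z up, the work surface at z = 0. Lengths are in m, angles in rad, forces in N, time in s.
With the tool pointing down it reaches from about 0.35 to 0.775 m from the base axis. Payload 7.3 kg.
Tool frame: the origin (TCP) lies midway between the tips of the shut fingers; the grasp point (between the pads) lies 19 mm behind it; z points along the fingers, y is the line along which they close (so a half turn about z gives the same grasp; the last joint's range is limited). The gripper opens to 92 mm and grips with 3 to 60 N. Pads are 19 mm wide; open, the fingers measure 130 mm over their backs; the gripper's body (75 mm by 190 mm) begins 47 mm behind the grasp point.
Start: joints at [-1.342, 0.342, 1.524, -0, 1.275, -0.146], TCP at [0.192, -0.489, 0.227] pointing down, gripper open.
Joint ranges: [-2.53, 2.53], [-0.77, 2.02], [0.04, 2.7], [-1, 4.14], [0.28, 2.66], [-3.11, 3.11]. Speed limits (rad/s): [2.57, 2.57, 3.14, 3.14, 3.14, 3.14].

INTERFACE

Orientations are given as a 3x3 rotation matrix whose columns are the frame's x, y, z axes.
In Python, from rig import status, cams, close_job gives the robot as it stands.
- The arm moves only by the tool step_arm, never from a script. Its argument "series" is a list of rows, each an object of numbers: "fingers": the opening, from 0 (shut) to 1 (fully open); "tx", "ty", "tz": the shift along the tool's x, y, z in cm; "wx", "wy", "wz": the turn, a rotation vector about the tool's x, y, z in rad. In form: [{"fingers": .., "tx": .., "ty": .., "tz": .., "wx": .., "wy": .., "wz": ..}, ...]. A call has 1 to 10 rows; each row is the pose to reach, as a shift and turn from the pose commanded when the call began, along the tool's axes at that moment; what a row does not reach only later rows make up. A row lasts 1/12 s, in which the tool goes at most 41.7 mm and 7.16 degrees, less where a joint would pass 70% of its speed; a pose out of reach is approached as far as the arm can. A call with a gripper value outside its range is refused whole. The fingers move at their own pace and stop on an object; "grip_force" is the grip in N (left out, the last holds). Time passes only in rows, so rows that repeat a pose let the fingers close. It gives the time, the measured TCP pose, the force, the opening and the grip force at its end, in the units of the state.
- status.sense(): the state, without advancing time (a new reading comes with each control period).
- cams.read_camera(name): name is "side" or "top" or "wrist"; returns the picture (384x512x3 uint8, blue, green, red); there is no depth.
- cams.calibration(name): a dict with "camera_matrix" (3x3 intrinsics, pixels), "R" (3x3) and "t" (3): a world point X has camera coordinates R X + t. Camera axes: x right, y down, z forward; pixel columns grow to the right and rows downward; lengths in m; the calibration is good to about 2 mm. A picture is of the moment at which its call begins: read the wrist's pose just before it. calibration takes no time and is no camera call; for the wrist camera it gives the pose at the moment of the call.
- close_job(): hands the job in; it is judged then, once.
The state is a dict: "time_s": time; "qpos": joint angles; "joint_velocities": joint speeds; "joint_torque": joint torques, N m; "tcp_pos": TCP position; "tool_rot": TCP orientation; "ft_force": force on the tool from outside, world axes, zero at the start; "ft_torque": the same for the moment, N m; "width": finger opening in m; "grip_force": force on a finger pad.
Only numpy, scipy, OpenCV 4.12 (cv2) and the standard library are available. Lean on these libraries where they do the work, as an engineer would, in place of code of your own. Each camera call takes 0.05 s, during which the arm holds its last target. There are 200 camera calls.

## Working session

There is one attempt and no reset: what is moved stays moved. The work goes in short steps, Python scripts to look and compute and a tool call to move; the robot and the scene stay as the last step left them, time stands still between calls to the robot, and variables do not carry over. Pictures are saved under pics/ and viewed, at most 10 in all, crops included, and the job is handed in when it is done.

Besides the shell and the picture viewer there is one more tool, called after "Emit:" as a command line: name --argument value ..., lists and objects as JSON in quotes. step_arm: Moves the arm, as the interface text tells. Its arguments: {"type":"object","properties":{"series":{"type":"array"},"grip_force":{"type":"number"}},"required":["series"]}

```bash
ls; mkdir -p pics; python3 - <<'E'
from rig import status,cams
import cv2,numpy as np
for n in ("side","top","wrist"):
    im=cams.read_camera(n); cv2.imwrite(f"pics/{n}0.png",im)
    c=cams.calibration(n); print(n,c["camera_matrix"].round(1).tolist(),(-c["R"].T@c["t"]).round(3),c["R"].round(3).tolist())
a=cv2.imread("pics/side0.png");b=cv2.imread("pics/top0.png")
cv2.imwrite("pics/both0.png",cv2.resize(np.vstack([a,b]),None,fx=.78,fy=.78))
s=status.sense();print(s)
E
```

```text
pics
side [[368.4, 0.0, 255.0], [0.0, 368.4, 185.8], [0.0, 0.0, 1.0]] [0.316 0.937 0.593] [[-0.954, -0.298, 0.003], [-0.164, 0.515, -0.841], [0.249, -0.803, -0.541]]
top [[358.5, 0.0, 252.9], [0.0, 358.5, 189.7], [0.0, 0.0, 1.0]] [0.42  0.222 0.938] [[0.006, -1.0, -0.011], [-0.986, -0.004, -0.167], [0.167, 0.012, -0.986]]
wrist [[330.6, 0.0, 261.8], [0.0, 330.6, 187.0], [0.0, 0.0, 1.0]] [ 0.27  -0.459  0.385] [[0.365, -0.931, -0.001], [-0.885, -0.348, 0.309], [-0.288, -0.112, -0.951]]
{'time_s': 0.15, 'qpos': array([-1.34201066e+00,  3.42570685e-01,  1.52474060e+00, -5.08125370e-07,
        1.27538310e+00, -1.45981799e-01]), 'joint_velocities': array([ 0.00014075, -0.00124928, -0.00356296, -0.00090096,  0.00044424,
       -0.00026984]), 'joint_torque': array([ 1.04330706e-03, -4.31469870e+01, -2.44355375e+01,  7.17680482e-02,
        5.37279085e-02, -6.33261379e-05]), 'tcp_pos': array([ 0.1921462 , -0.4882802 ,  0.22622035]), 'tool_rot': array([[ 9.30592733e-01,  3.66056146e-01, -2.50340517e-04],
       [ 3.66056196e-01, -9.30592129e-01,  1.07291236e-03],
       [ 1.59781249e-04, -1.09008314e-03, -9.99999393e-01]]), 'ft_force': array([ 0.443868  ,  0.95740593, -0.26060799]), 'ft_torque': array([0.01080571, 0.02798681, 0.02176123]), 'grip_force': 0.0, 'width': 0.09158460752305048}
```

View pics/top0.png

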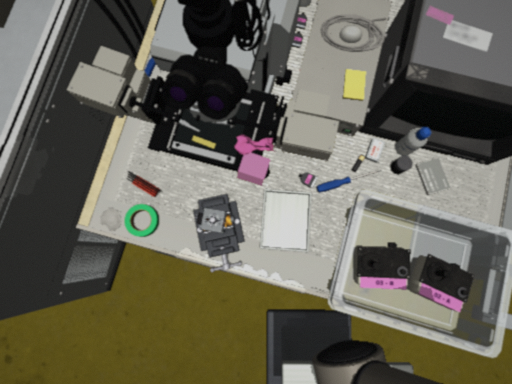

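View pics/side0.png

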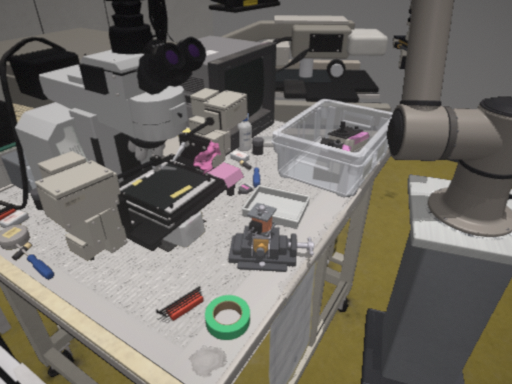

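The top view shows the vice at about (218,225), its screw bar at (225,265), the tray at (286,220) and the tape at (141,221). The side view shows the coil on the valve at about (262,225). I'll enlarge both.

```bash
cat > h.py <<'E'
import numpy as np,cv2
from rig import status,cams
def ray(c,u,v):
    d=c["R"].T@np.linalg.inv(c["camera_matrix"])@[u,v,1]; return -c["R"].T@c["t"],d
def onz(c,u,v,z):
    o,d=ray(c,u,v); return o+d*(z-o[2])/d[2]
def proj(c,X):
    p=c["camera_matrix"]@(c["R"]@np.asarray(X)+c["t"]); return p[:2]/p[2]
def look(n,f):
    s=status.sense(); c=cams.calibration(n); im=cams.read_camera(n); cv2.imwrite(f,im)
    return im,c,s
E
python3 - <<'E'
from h import *
t=cv2.imread("pics/top0.png");s=cv2.imread("pics/side0.png")
a=cv2.resize(t[180:280,180:320],None,fx=5,fy=5,interpolation=2)
a=a[:, :]
b=cv2.resize(s[180:280,215:315],(400,400),interpolation=2)
cv2.imwrite("pics/c1.png",np.hstack([cv2.resize(a,(400*7//5*5//7,286)).copy(),b[57:343]]))
c=cams.calibration("top")
# tray mask
for (u,v) in [(267,191),(310,192),(308,250),(262,246)]: print("tray corner",onz(c,u,v,.025).round(3))
print("coil",onz(c,213,216,.12).round(3), "vice",onz(c,218,225,.048).round(3),"bar",onz(c,225,265,.03).round(3))
E
```

```text
tray corner [0.572 0.197 0.025]
tray corner [0.57  0.086 0.025]
tray corner [0.423 0.094 0.025]
tray corner [0.432 0.21  0.025]
coil [0.498 0.323 0.12 ] vice [0.482 0.319 0.048] bar [0.385 0.302 0.03 ]
```

View pics/c1.png

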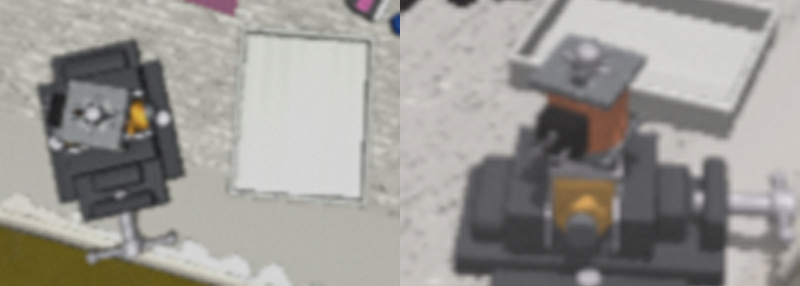

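The enlargement shows the coil's plug pointing left (world +y), with the square flange edges roughly along the vice. The brass body faces the tray. Next I'll check clearance to the microscope and plan the approach.

```bash
cat >> h.py <<'E'
from scipy.spatial.transform import Rotation as Ro
def tri(c1,p1,c2,p2):
    o1,d1=ray(c1,*p1);o2,d2=ray(c2,*p2)
    s=np.linalg.lstsq(np.c_[d1,-d2],o2-o1,rcond=None)[0]
    return (o1+d1*s[0]+o2+d2*s[1])/2, np.linalg.norm(o1+d1*s[0]-o2-d2*s[1])
def R_yaw(deg):  # tool down, x axis at yaw
    a=np.radians(deg); x=np.array([np.cos(a),np.sin(a),0]); z=np.array([0,0,-1.]); return np.c_[x,np.cross(z,x),z]
def rel(p,R,s=None):
    "shift cm and rotvec in tool axes from measured pose"
    s=s or status.sense(); R0=s["tool_rot"]
    return (R0.T@(np.asarray(p)-s["tcp_pos"])*100).round(2),Ro.from_matrix(R0.T@R).as_rotvec().round(3)
E
python3 - <<'E'
from h import *
ct=cams.calibration("top");cs=cams.calibration("side")
print("eyepiece L",tri(ct,(180,92),cs,(160,60)), tri(ct,(222,92),cs,(190,52)))
print("tube tip",tri(ct,(213,218),cs,(262,208)))
print("bin corner",tri(ct,(357,197),cs,(330,103)),tri(ct,(333,294),cs,(275,137)))
print(tri(ct,(333,294),cs,(360,192)))
print("stage", onz(ct,240,162,.08),onz(ct,150,150,.08))
E
```

```text
eyepiece L (array([0.66816361, 0.34557378, 0.42324787]), np.float64(0.01799276796190323)) (array([0.65476742, 0.27569255, 0.42760887]), np.float64(0.004325200327208749))
tube tip (array([0.49180267, 0.32238439, 0.12591358]), np.float64(0.0016263074977751113))
bin corner (array([0.45953769, 0.03688846, 0.27780613]), np.float64(0.11882216842582366)) (array([0.42716295, 0.10787388, 0.22215895]), np.float64(0.1852266169106266))
(array([0.30293283, 0.03366532, 0.02220752]), np.float64(0.02614337485586551))
stage [0.63498795 0.26513613 0.08      ] [0.66479524 0.48908061 0.08      ]
```

```bash
python3 - <<'E'
from h import *
s=status.sense();R0=s["tool_rot"];p0=s["tcp_pos"]
for p,y in [((.34,-.14,.30),88),((.44,.15,.30),155),((.492,.322,.26),222),((.492,.322,.225),260)]:
    s=dict(tool_rot=R0,tcp_pos=p0); print(*rel(p,R_yaw(y),s)); R0=R_yaw(y);p0=np.array(p)
E
```

```text
[ 26.51 -27.01  -7.34] [-1.000e-03 -1.000e-03 -1.161e+00]
[29.33  8.98  0.  ] [ 0.     0.    -1.169]
[ 2.56 17.79  4.  ] [ 0.     0.    -1.169]
[0.  0.  3.5] [ 0.     0.    -0.663]
```

Emit:
step_arm --series '[{"fingers":1,"tx":2.6,"ty":-2.7,"tz":-3,"wx":0,"wy":0,"wz":-0.116},{"fingers":1,"tx":5.3,"ty":-5.4,"tz":-6,"wx":0,"wy":0,"wz":-0.232},{"fingers":1,"tx":8,"ty":-8.1,"tz":-7.3,"wx":0,"wy":0,"wz":-0.348},{"fingers":1,"tx":10.6,"ty":-10.8,"tz":-7.3,"wx":0,"wy":0,"wz":-0.464},{"fingers":1,"tx":13.3,"ty":-13.5,"tz":-7.3,"wx":0,"wy":0,"wz":-0.58},{"fingers":1,"tx":16,"ty":-16.2,"tz":-7.3,"wx":0,"wy":0,"wz":-0.7},{"fingers":1,"tx":18.6,"ty":-19,"tz":-7.3,"wx":0,"wy":0,"wz":-0.81},{"fingers":1,"tx":21.2,"ty":-21.6,"tz":-7.3,"wx":0,"wy":0,"wz":-0.93},{"fingers":1,"tx":23.9,"ty":-24.3,"tz":-7.3,"wx":0,"wy":0,"wz":-1.045},{"fingers":1,"tx":26.5,"ty":-27,"tz":-7.3,"wx":0,"wy":0,"wz":-1.16}]'

```text
time_s: 0.98
tcp_pos: [0.3401, -0.1384, 0.2998]
tool_rot: [[0.031, 1.0, 0.0], [1.0, -0.031, -0.0], [-0.0, 0.0, -1.0]]
ft_force: [1.0, 0.0, -0.1]
width: 0.0917
grip_force: 0.0
```

Emit:
step_arm --series '[{"fingers":1,"tx":3,"ty":0.9,"tz":0,"wx":0,"wy":0,"wz":-0.117},{"fingers":1,"tx":5.9,"ty":1.8,"tz":0,"wx":0,"wy":0,"wz":-0.234},{"fingers":1,"tx":8.8,"ty":2.7,"tz":0,"wx":0,"wy":0,"wz":-0.35},{"fingers":1,"tx":11.7,"ty":3.6,"tz":0,"wx":0,"wy":0,"wz":-0.47},{"fingers":1,"tx":14.7,"ty":4.5,"tz":0,"wx":0,"wy":0,"wz":-0.585},{"fingers":1,"tx":17.6,"ty":5.4,"tz":0,"wx":0,"wy":0,"wz":-0.7},{"fingers":1,"tx":20.5,"ty":6.3,"tz":0,"wx":0,"wy":0,"wz":-0.82},{"fingers":1,"tx":23.4,"ty":7.2,"tz":0,"wx":0,"wy":0,"wz":-0.935},{"fingers":1,"tx":26.4,"ty":8.1,"tz":0,"wx":0,"wy":0,"wz":-1.05},{"fingers":1,"tx":29.3,"ty":9,"tz":0,"wx":0,"wy":0,"wz":-1.17}]'

```text
time_s: 1.82
tcp_pos: [0.4405, 0.151, 0.2995]
tool_rot: [[-0.909, 0.418, -0.0], [0.418, 0.909, -0.0], [0.0, -0.0, -1.0]]
ft_force: [-0.3, -1.3, 0.3]
width: 0.0918
grip_force: 0.0
```

Emit:
step_arm --series '[{"fingers":1,"tx":0.3,"ty":1.8,"tz":0.4,"wx":0,"wy":0,"wz":-0.117},{"fingers":1,"tx":0.5,"ty":3.6,"tz":0.8,"wx":0,"wy":0,"wz":-0.234},{"fingers":1,"tx":0.8,"ty":5.4,"tz":1.2,"wx":0,"wy":0,"wz":-0.35},{"fingers":1,"tx":1,"ty":7.1,"tz":1.6,"wx":0,"wy":0,"wz":-0.47},{"fingers":1,"tx":1.3,"ty":8.9,"tz":2,"wx":0,"wy":0,"wz":-0.585},{"fingers":1,"tx":1.6,"ty":10.7,"tz":2.4,"wx":0,"wy":0,"wz":-0.7},{"fingers":1,"tx":1.8,"ty":12.5,"tz":2.8,"wx":0,"wy":0,"wz":-0.82},{"fingers":1,"tx":2.1,"ty":14.3,"tz":3.2,"wx":0,"wy":0,"wz":-0.935},{"fingers":1,"tx":2.3,"ty":16,"tz":3.6,"wx":0,"wy":0,"wz":-1.05},{"fingers":1,"tx":2.6,"ty":17.8,"tz":4,"wx":0,"wy":0,"wz":-1.17}]'

```text
time_s: 2.65
tcp_pos: [0.4923, 0.3223, 0.259]
tool_rot: [[-0.739, -0.673, -0.001], [-0.673, 0.739, -0.001], [0.001, 0.0, -1.0]]
ft_force: [0.1, -0.3, -0.0]
width: 0.0918
grip_force: 0.0
```

Emit:
step_arm --series '[{"fingers":1,"tx":0,"ty":0,"tz":0.6,"wx":0,"wy":0,"wz":-0.11},{"fingers":1,"tx":0,"ty":0,"tz":1.2,"wx":0,"wy":0,"wz":-0.22},{"fingers":1,"tx":0,"ty":0,"tz":1.8,"wx":0,"wy":0,"wz":-0.33},{"fingers":1,"tx":0,"ty":0,"tz":2.4,"wx":0,"wy":0,"wz":-0.44},{"fingers":1,"tx":0,"ty":0,"tz":3,"wx":0,"wy":0,"wz":-0.55},{"fingers":1,"tx":0,"ty":0,"tz":3.5,"wx":0,"wy":0,"wz":-0.66},{"fingers":1,"tx":0,"ty":0,"tz":3.5,"wx":0,"wy":0,"wz":-0.66},{"fingers":1,"tx":0,"ty":0,"tz":3.5,"wx":0,"wy":0,"wz":-0.66}]'

```text
time_s: 3.32
tcp_pos: [0.492, 0.3215, 0.2243]
tool_rot: [[-0.18, -0.984, -0.001], [-0.984, 0.18, -0.001], [0.001, 0.001, -1.0]]
ft_force: [-0.5, -0.7, 0.4]
width: 0.0918
grip_force: 0.0
```

```bash
python3 - <<'E'
from h import *
im,c,s=look("wrist","pics/w1.png")
print(s["time_s"],s["tcp_pos"],s["tool_rot"].round(3).tolist(),s["qpos"].round(2),s["ft_force"])
np.savez("w1.npz",**c)
E
```

```text
3.3167 [0.49201582 0.32146981 0.22429421] [[-0.18, -0.984, -0.001], [-0.984, 0.18, -0.001], [0.001, 0.001, -1.0]] [ 0.45  0.46  1.35 -0.    1.34 -2.51] [-0.45807133 -0.72402773  0.42576822]
```

View pics/w1.png

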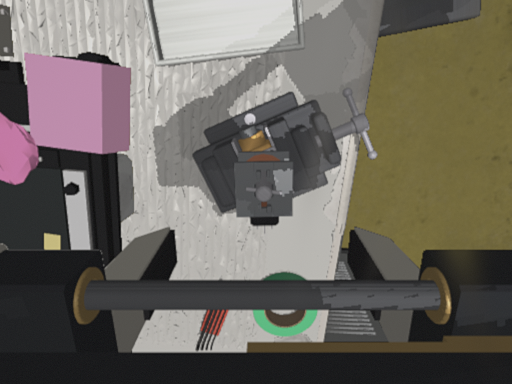

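The wrist view shows the coil's top face from about (235,164) to (294,216), almost square to the image. The tube and pin are near (264,192), the plug is below at (264,220), and the tray is at the top. I'll enlarge the coil.

```bash
python3 - <<'E'
import cv2
im=cv2.imread("pics/w1.png")[145:235,215:315]
cv2.imwrite("pics/c2.png",cv2.resize(im,None,fx=6,fy=6,interpolation=cv2.INTER_CUBIC))
E
```

```text
(no output)
```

View pics/c2.png

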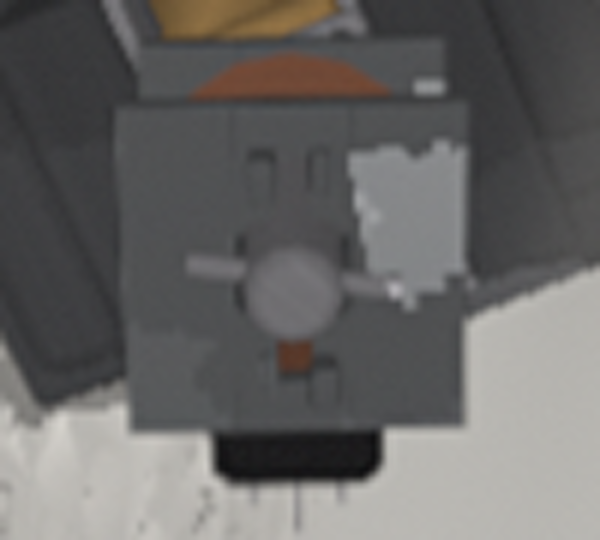

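The crop shows the pin ends at about (188,265) and (400,292), the tube tip centred at (293,290), and the top-face corners at (117,103), (465,100), (467,428) and (130,433). The lower keyway, on the plug side, is at x≈295.

```bash
python3 - <<'E'
from h import *
c=dict(np.load("w1.npz"))
P=lambda u,v,z: onz(c,215+(u+.5)/6-.5,145+(v+.5)/6-.5,z)
tip=P(293,290,.1325);a=P(188,265,.1225);b=P(400,292,.1225)
ang=lambda d:np.degrees(np.arctan2(d[1],d[0]))
print("tip",tip,"pin",a,b,np.linalg.norm(a-b),(a+b)/2,ang(b-a))
for z in(.118,.12):
    Q=[P(*q,z) for q in[(117,103),(465,100),(467,428),(130,433)]]
    print("face",np.mean(Q,0),[np.linalg.norm(Q[i]-Q[i-1]).round(4) for i in range(4)],[ang(Q[i]-Q[i-1]).round(1) for i in range(4)])
k0=P(290,215,.12);k1=P(295,345,.12);print("coil x",ang(k1-k0))
# tray rim corners in wrist view and top
ct=cams.calibration("top")
print("tray",np.mean([onz(ct,*q,.025) for q in[(267,191),(310,192),(308,250),(262,246)]],0))
print(rel((0,0,0),R_yaw(260)))
E
```

```text
tip [0.49033947 0.32247044 0.1325    ] pin [0.50449529 0.31962327 0.1225    ] [0.47634071 0.32881618 0.1225    ] 0.029617388562102925 [0.490418   0.32421973 0.1225    ] 161.91732375597041
face [0.49036081 0.32453495 0.118     ] [np.float64(0.0489), np.float64(0.0476), np.float64(0.0485), np.float64(0.0487)] [np.float64(-99.7), np.float64(170.1), np.float64(81.5), np.float64(-9.5)]
face [0.49025704 0.32388261 0.12      ] [np.float64(0.0485), np.float64(0.0473), np.float64(0.0482), np.float64(0.0483)] [np.float64(-99.7), np.float64(170.1), np.float64(81.5), np.float64(-9.5)]
coil x 81.76671077766517
tray [0.49909459 0.14697783 0.025     ]
(array([40.49, 42.62, 22.48]), array([ 0.   , -0.   , -0.007]))
```

Emit:
step_arm --series '[{"fingers":1,"tx":-0.15,"ty":0.2,"tz":3,"wx":0,"wy":0,"wz":-0.015},{"fingers":1,"tx":-0.15,"ty":0.2,"tz":6,"wx":0,"wy":0,"wz":-0.015},{"fingers":1,"tx":-0.15,"ty":0.2,"tz":8.5,"wx":0,"wy":0,"wz":-0.015},{"fingers":1,"tx":-0.15,"ty":0.2,"tz":10.5,"wx":0,"wy":0,"wz":-0.015},{"fingers":1,"tx":-0.15,"ty":0.2,"tz":12,"wx":0,"wy":0,"wz":-0.015},{"fingers":1,"tx":-0.15,"ty":0.2,"tz":13.2,"wx":0,"wy":0,"wz":-0.015},{"fingers":1,"tx":-0.15,"ty":0.2,"tz":14,"wx":0,"wy":0,"wz":-0.015},{"fingers":1,"tx":-0.15,"ty":0.2,"tz":14.5,"wx":0,"wy":0,"wz":-0.015},{"fingers":1,"tx":-0.15,"ty":0.2,"tz":14.5,"wx":0,"wy":0,"wz":-0.015}]'

```text
time_s: 4.12
tcp_pos: [0.4903, 0.3233, 0.0791]
tool_rot: [[-0.163, -0.987, -0.001], [-0.987, 0.163, -0.001], [0.001, 0.001, -1.0]]
ft_force: [1.1, -0.7, -0.0]
width: 0.092
grip_force: 0.0
```

Emit:
step_arm --series '[{"fingers":0.6,"tz":0},{"fingers":0.55,"tz":0},{"fingers":0.5,"tz":0},{"fingers":0.45,"tz":0},{"fingers":0.4,"tz":0},{"fingers":0.4,"tz":0},{"fingers":0.4,"tz":0},{"fingers":0.4,"tz":0}]' --grip_force 30

```text
invalid input
```

```bash
python3 - <<'E'
from h import *
im,c,s=look("wrist","pics/w2.png")
print(s["time_s"],s["tcp_pos"],s["width"],s["grip_force"],s["ft_force"],s["ft_torque"])
im2,c,_=look("side","pics/s2.png")
cv2.imwrite("pics/c3.png",np.hstack([im[:, :][100:384,80:460],cv2.resize(im2[170:285,210:330],(296,284),interpolation=2)]))
E
```

```text
4.1167 [0.49031094 0.32326412 0.07908026] 0.09195367509190376 0.0 [ 1.08952424 -0.71649325 -0.02312003] [0.21530947 0.04328084 0.02636615]
```

View pics/c3.png

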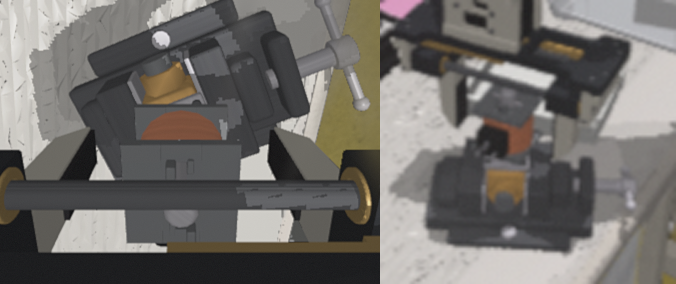

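The fingers are open on either side of the coil, with the coil centred at x≈180 in the left half. The closing call was refused, probably because keys were missing, so I'll repeat it with full rows.

Emit:
step_arm --series '[{"fingers":0.6,"tx":0,"ty":0,"tz":0,"wx":0,"wy":0,"wz":0},{"fingers":0.55,"tx":0,"ty":0,"tz":0,"wx":0,"wy":0,"wz":0},{"fingers":0.5,"tx":0,"ty":0,"tz":0,"wx":0,"wy":0,"wz":0},{"fingers":0.4,"tx":0,"ty":0,"tz":0,"wx":0,"wy":0,"wz":0},{"fingers":0.4,"tx":0,"ty":0,"tz":0,"wx":0,"wy":0,"wz":0},{"fingers":0.4,"tx":0,"ty":0,"tz":0,"wx":0,"wy":0,"wz":0},{"fingers":0.4,"tx":0,"ty":0,"tz":0,"wx":0,"wy":0,"wz":0}]' --grip_force 30

```text
time_s: 4.8
tcp_pos: [0.4905, 0.3234, 0.0797]
tool_rot: [[-0.162, -0.987, 0.0], [-0.987, 0.162, -0.0], [0.0, -0.0, -1.0]]
ft_force: [0.3, 0.4, -0.0]
width: 0.0499
grip_force: 0.0
```

Emit:
step_arm --series '[{"fingers":0.4,"tx":0,"ty":0,"tz":0,"wx":0,"wy":0,"wz":0},{"fingers":0.4,"tx":0,"ty":0,"tz":0,"wx":0,"wy":0,"wz":0},{"fingers":0.4,"tx":0,"ty":0,"tz":0,"wx":0,"wy":0,"wz":0},{"fingers":0.4,"tx":0,"ty":0,"tz":0,"wx":0,"wy":0,"wz":0}]' --grip_force 30

```text
time_s: 5.13
tcp_pos: [0.4906, 0.3234, 0.0797]
tool_rot: [[-0.162, -0.987, 0.0], [-0.987, 0.162, -0.0], [0.0, -0.0, -1.0]]
ft_force: [0.5, -1.4, 1.1]
width: 0.0479
grip_force: 30.0
```

Gripped at 47.9 mm with 30 N. Next I'll press down gently, 4 mm.

Emit:
step_arm --series '[{"fingers":0.4,"tx":0,"ty":0,"tz":0.1,"wx":0,"wy":0,"wz":0},{"fingers":0.4,"tx":0,"ty":0,"tz":0.2,"wx":0,"wy":0,"wz":0},{"fingers":0.4,"tx":0,"ty":0,"tz":0.3,"wx":0,"wy":0,"wz":0},{"fingers":0.4,"tx":0,"ty":0,"tz":0.4,"wx":0,"wy":0,"wz":0},{"fingers":0.4,"tx":0,"ty":0,"tz":0.4,"wx":0,"wy":0,"wz":0}]'

```text
time_s: 5.55
tcp_pos: [0.4907, 0.3234, 0.076]
tool_rot: [[-0.162, -0.987, 0.001], [-0.987, 0.162, 0.0], [-0.0, -0.001, -1.0]]
ft_force: [-0.7, -1.2, 5.9]
width: 0.0476
grip_force: 30.0
```

Emit:
step_arm --series '[{"fingers":0.4,"tx":0,"ty":0,"tz":0.05,"wx":0,"wy":0,"wz":0},{"fingers":0.4,"tx":0,"ty":0,"tz":0.05,"wx":0,"wy":0,"wz":0}]'

```text
time_s: 5.72
tcp_pos: [0.4907, 0.3234, 0.0757]
tool_rot: [[-0.162, -0.987, 0.001], [-0.987, 0.162, 0.0], [-0.0, -0.001, -1.0]]
ft_force: [-0.2, -1.5, 6.9]
width: 0.0477
grip_force: 30.0
```

```bash
python3 - <<'E'
from h import *
F=[]
for i in range(3):
    im,c,s=look("wrist","pics/w3.png"); F.append(np.r_[s["ft_force"],s["ft_torque"]])
s=status.sense();print(s["tcp_pos"],np.mean(F,0).round(2),np.array(F)[:,2])
im2,c2,_=look("side","pics/s3.png")
cv2.imwrite("pics/c4.png",np.hstack([cv2.resize(im[200:384,180:350],(520,560),interpolation=2),cv2.resize(im2[200:260,230:290],(280,560),interpolation=2)]))
E
```

```text
[0.49070643 0.32338759 0.07577337] [-0.22 -1.35  6.98 -0.06  0.16 -0.01] [6.86664541 7.48989606 6.56962613]
```

View pics/c4.png

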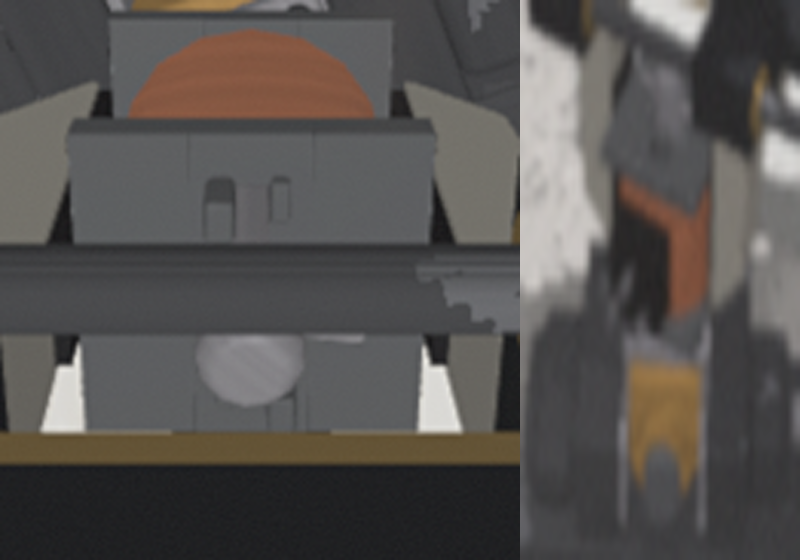

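The coil sits square in the pads. The net 7 N plus the coil's weight matches a press of about 4 mm. Now I'll turn it clockwise (+wz).

Emit:
step_arm --series '[{"fingers":0.4,"tx":0,"ty":0,"tz":0,"wx":0,"wy":0,"wz":0.04},{"fingers":0.4,"tx":0,"ty":0,"tz":0,"wx":0,"wy":0,"wz":0.1},{"fingers":0.4,"tx":0,"ty":0,"tz":0,"wx":0,"wy":0,"wz":0.17},{"fingers":0.4,"tx":0,"ty":0,"tz":0,"wx":0,"wy":0,"wz":0.24},{"fingers":0.4,"tx":0,"ty":0,"tz":0,"wx":0,"wy":0,"wz":0.3}]'

```text
time_s: 6.33
tcp_pos: [0.4908, 0.3237, 0.0758]
tool_rot: [[-0.449, -0.893, 0.001], [-0.893, 0.449, 0.001], [-0.001, -0.001, -1.0]]
ft_force: [-0.3, 0.1, 6.0]
width: 0.048
grip_force: 30.0
```

```bash
python3 - <<'E'
from h import *
s=status.sense();print(s["time_s"],s["tcp_pos"],s["ft_force"],s["ft_torque"],s["grip_force"],s["qpos"])
E
```

```text
6.3333 [0.49078624 0.32368152 0.07583355] [-0.31052709  0.08207398  6.04233917] [0.11980945 0.12599759 0.09031994] 29.998606145381927 [ 4.52651339e-01  6.06926923e-01  1.53654804e+00  1.41261996e-04
  9.96939170e-01 -2.22304126e+00]
```

Low side force and low moment. I'll carry on.

Emit:
step_arm --series '[{"fingers":0.4,"tx":0,"ty":0,"tz":0,"wx":0,"wy":0,"wz":0.08},{"fingers":0.4,"tx":0,"ty":0,"tz":0,"wx":0,"wy":0,"wz":0.16},{"fingers":0.4,"tx":0,"ty":0,"tz":0,"wx":0,"wy":0,"wz":0.24},{"fingers":0.4,"tx":0,"ty":0,"tz":0,"wx":0,"wy":0,"wz":0.32},{"fingers":0.4,"tx":0,"ty":0,"tz":0,"wx":0,"wy":0,"wz":0.4},{"fingers":0.4,"tx":0,"ty":0,"tz":0,"wx":0,"wy":0,"wz":0.48},{"fingers":0.4,"tx":0,"ty":0,"tz":0,"wx":0,"wy":0,"wz":0.56},{"fingers":0.4,"tx":0,"ty":0,"tz":0,"wx":0,"wy":0,"wz":0.6}]'

```text
time_s: 7.0
tcp_pos: [0.4908, 0.3238, 0.0759]
tool_rot: [[-0.876, -0.483, 0.001], [-0.483, 0.876, 0.001], [-0.001, 0.0, -1.0]]
ft_force: [-0.9, -0.3, 6.8]
width: 0.0482
grip_force: 30.0
```

```bash
python3 - <<'E'
from h import *
s=status.sense();print(s["time_s"],s["tcp_pos"],s["ft_force"],s["ft_torque"])
E
```

```text
7.0 [0.49075579 0.32380548 0.07586151] [-0.86001866 -0.30075946  6.81013901] [0.14323909 0.13230284 0.0433859 ]
```

Emit:
step_arm --series '[{"fingers":0.4,"tx":0,"ty":0,"tz":0,"wx":0,"wy":0,"wz":0.08},{"fingers":0.4,"tx":0,"ty":0,"tz":0,"wx":0,"wy":0,"wz":0.16},{"fingers":0.4,"tx":0,"ty":0,"tz":0,"wx":0,"wy":0,"wz":0.24},{"fingers":0.4,"tx":0,"ty":0,"tz":0,"wx":0,"wy":0,"wz":0.32},{"fingers":0.4,"tx":0,"ty":0,"tz":0,"wx":0,"wy":0,"wz":0.4},{"fingers":0.4,"tx":0,"ty":0,"tz":0,"wx":0,"wy":0,"wz":0.46},{"fingers":0.4,"tx":0,"ty":0,"tz":0,"wx":0,"wy":0,"wz":0.52},{"fingers":0.4,"tx":0,"ty":0,"tz":0,"wx":0,"wy":0,"wz":0.56}]'

```text
time_s: 7.67
tcp_pos: [0.4901, 0.324, 0.0757]
tool_rot: [[-0.999, 0.055, -0.0], [0.055, 0.999, 0.001], [0.0, 0.001, -1.0]]
ft_force: [-3.0, 1.1, 7.7]
width: 0.0476
grip_force: 30.0
```

```bash
python3 - <<'E'
from h import *
s=status.sense();print(s["time_s"],s["tcp_pos"],s["ft_force"],s["ft_torque"])
E
```

```text
7.6667 [0.49008876 0.32404843 0.07573548] [-2.97170001  1.07504741  7.65194139] [0.35895512 0.39303871 0.08463099]
```

Emit:
step_arm --series '[{"fingers":0.4,"tx":0,"ty":0,"tz":0,"wx":0,"wy":0,"wz":0.04},{"fingers":0.4,"tx":0,"ty":0,"tz":0,"wx":0,"wy":0,"wz":0.08},{"fingers":0.4,"tx":0,"ty":0,"tz":0,"wx":0,"wy":0,"wz":0.12},{"fingers":0.4,"tx":0,"ty":0,"tz":0,"wx":0,"wy":0,"wz":0.16},{"fingers":0.4,"tx":0,"ty":0,"tz":0,"wx":0,"wy":0,"wz":0.16}]'

```text
time_s: 8.08
tcp_pos: [0.4901, 0.3243, 0.0758]
tool_rot: [[-0.977, 0.212, -0.0], [0.212, 0.977, 0.001], [0.0, 0.001, -1.0]]
ft_force: [-2.2, 2.1, 6.9]
width: 0.0478
grip_force: 30.0
```

```bash
python3 - <<'E'
from h import *
s=status.sense();print(s["time_s"],s["tcp_pos"],s["tool_rot"][:2,0],s["ft_force"],s["ft_torque"])
E
```

```text
8.0833 [0.49010669 0.32426885 0.07575669] [-0.97723729  0.21214896] [-2.16475835  2.09247998  6.88159156] [ 0.45059839  0.3148824  -0.03450925]
```

Now at yaw 167.7°, with about 5° to go. Small steps from here, watching the moment.

Emit:
step_arm --series '[{"fingers":0.4,"tx":0,"ty":0,"tz":0,"wx":0,"wy":0,"wz":0.03},{"fingers":0.4,"tx":0,"ty":0,"tz":0,"wx":0,"wy":0,"wz":0.05},{"fingers":0.4,"tx":0,"ty":0,"tz":0,"wx":0,"wy":0,"wz":0.07},{"fingers":0.4,"tx":0,"ty":0,"tz":0,"wx":0,"wy":0,"wz":0.07}]'

```text
time_s: 8.42
tcp_pos: [0.4901, 0.3244, 0.0758]
tool_rot: [[-0.96, 0.279, -0.0], [0.279, 0.96, 0.001], [0.0, 0.001, -1.0]]
ft_force: [-2.6, 2.8, 6.3]
width: 0.0476
grip_force: 30.0
```

```bash
python3 - <<'E'
from h import *
s=status.sense();print(s["time_s"],s["tcp_pos"],s["tool_rot"][:2,0],s["ft_force"],s["ft_torque"])
E
```

```text
8.4167 [0.49009397 0.32436565 0.07576525] [-0.96034185  0.27882498] [-2.62567013  2.8498909   6.32893671] [0.44851655 0.37099463 0.03576069]
```

Emit:
step_arm --series '[{"fingers":0.4,"tx":0,"ty":0,"tz":0,"wx":0,"wy":0,"wz":0.02},{"fingers":0.4,"tx":0,"ty":0,"tz":0,"wx":0,"wy":0,"wz":0.04},{"fingers":0.4,"tx":0,"ty":0,"tz":0,"wx":0,"wy":0,"wz":0.05},{"fingers":0.4,"tx":0,"ty":0,"tz":0,"wx":0,"wy":0,"wz":0.05}]'

```text
time_s: 8.75
tcp_pos: [0.4902, 0.3246, 0.0758]
tool_rot: [[-0.945, 0.326, 0.0], [0.326, 0.945, 0.002], [0.0, 0.002, -1.0]]
ft_force: [-2.8, 3.8, 5.6]
width: 0.0482
grip_force: 30.0
```

```bash
python3 - <<'E'
from h import *
s=status.sense();print(s["time_s"],s["tcp_pos"],s["tool_rot"][:2,0],s["ft_force"],s["ft_torque"])
E
```

```text
8.75 [0.49015634 0.32458847 0.07579775] [-0.94542042  0.32585292] [-2.82812952  3.75162079  5.62119237] [0.47717435 0.30752197 0.11281861]
```

Emit:
step_arm --series '[{"fingers":0.4,"tx":0,"ty":0,"tz":0,"wx":0,"wy":0,"wz":0.02},{"fingers":0.4,"tx":0,"ty":0,"tz":0,"wx":0,"wy":0,"wz":0.03},{"fingers":0.4,"tx":0,"ty":0,"tz":0,"wx":0,"wy":0,"wz":0.03}]'

```text
time_s: 9.0
tcp_pos: [0.4903, 0.3248, 0.0758]
tool_rot: [[-0.935, 0.354, 0.001], [0.354, 0.935, 0.002], [0.0, 0.002, -1.0]]
ft_force: [-1.8, 4.8, 6.2]
width: 0.0482
grip_force: 30.0
```

```bash
python3 - <<'E'
from h import *
T=[]
for i in range(3):
    im,c,s=look("wrist","pics/w4.png");T.append(s["ft_torque"])
print(s["time_s"],s["tcp_pos"],s["tool_rot"][:2,0],s["ft_force"],np.round(T,2))
cv2.imwrite("pics/c5.png",cv2.resize(im[200:345,180:350],None,fx=4,fy=4,interpolation=2))
E
```

```text
9.1 [0.490239   0.3247956  0.07579063] [-0.93542594  0.35352263] [-2.54256443  5.04132511  5.003181  ] [[0.55 0.36 0.08]
 [0.54 0.33 0.1 ]
 [0.51 0.34 0.15]]
```

View pics/c5.png

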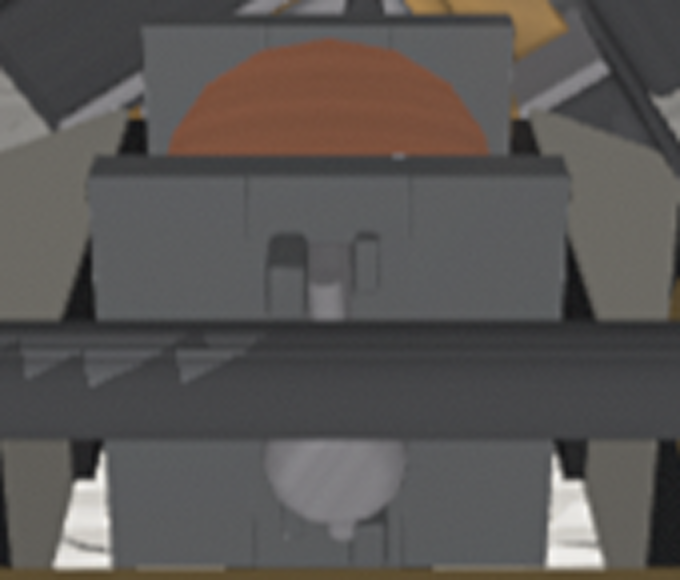

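The pin shows in the keyways, at (325,300) and (340,530), close against the tall stops. I'll back off by a hair, ease the side load, and lift gently.

Emit:
step_arm --series '[{"fingers":0.4,"tx":0.03,"ty":0.04,"tz":0,"wx":0,"wy":0,"wz":-0.015},{"fingers":0.4,"tx":0.07,"ty":0.08,"tz":-0.1,"wx":0,"wy":0,"wz":-0.03},{"fingers":0.4,"tx":0.07,"ty":0.08,"tz":-0.2,"wx":0,"wy":0,"wz":-0.03},{"fingers":0.4,"tx":0.07,"ty":0.08,"tz":-0.3,"wx":0,"wy":0,"wz":-0.03},{"fingers":0.4,"tx":0.07,"ty":0.08,"tz":-0.4,"wx":0,"wy":0,"wz":-0.03},{"fingers":0.4,"tx":0.07,"ty":0.08,"tz":-0.5,"wx":0,"wy":0,"wz":-0.03},{"fingers":0.4,"tx":0.07,"ty":0.08,"tz":-0.5,"wx":0,"wy":0,"wz":-0.03}]'

```text
time_s: 9.73
tcp_pos: [0.4902, 0.3248, 0.0804]
tool_rot: [[-0.945, 0.326, 0.0], [0.326, 0.945, 0.001], [-0.0, 0.001, -1.0]]
ft_force: [-0.9, 5.4, 3.2]
width: 0.0479
grip_force: 30.0
```

```bash
python3 - <<'E'
from h import *
s=status.sense();print(s["time_s"],s["tcp_pos"],s["tool_rot"][:2,0],s["ft_force"],s["ft_torque"])
E
```

```text
9.7333 [0.49023783 0.32484761 0.0804139 ] [-0.94539846  0.32591675] [-0.85820015  5.39059775  3.24103802] [ 0.83861273 -0.02147409  0.06451121]
```

Emit:
step_arm --series '[{"fingers":0.4,"tx":0.05,"ty":0.04,"tz":-0.1,"wx":0,"wy":0,"wz":0},{"fingers":0.4,"tx":0.08,"ty":0.08,"tz":-0.2,"wx":0,"wy":0,"wz":0},{"fingers":0.4,"tx":0.08,"ty":0.08,"tz":-0.3,"wx":0,"wy":0,"wz":0},{"fingers":0.4,"tx":0.08,"ty":0.08,"tz":-0.4,"wx":0,"wy":0,"wz":0}]'

```text
time_s: 10.07
tcp_pos: [0.4896, 0.3249, 0.0839]
tool_rot: [[-0.945, 0.326, -0.001], [0.326, 0.945, -0.001], [0.0, -0.001, -1.0]]
ft_force: [2.2, 2.3, -3.8]
width: 0.0478
grip_force: 30.0
```

```bash
python3 - <<'E'
from h import *
s=status.sense();print(s["time_s"],s["tcp_pos"],s["tool_rot"][:2,0],s["ft_force"],s["ft_torque"],s["width"])
E
```

```text
10.0667 [0.48956589 0.32493469 0.08385059] [-0.94534638  0.32606761] [ 2.24344204  2.26394849 -3.79033911] [ 0.39818749 -0.43414151  0.01878394] 0.0477572823333124
```

The net force is now close to the coil's weight, so it is sliding free. I'll lift on.

Emit:
step_arm --series '[{"fingers":0.4,"tx":-0.02,"ty":0.03,"tz":-0.3,"wx":0,"wy":0,"wz":0},{"fingers":0.4,"tx":-0.02,"ty":0.03,"tz":-0.6,"wx":0,"wy":0,"wz":0},{"fingers":0.4,"tx":-0.02,"ty":0.03,"tz":-0.9,"wx":0,"wy":0,"wz":0},{"fingers":0.4,"tx":-0.02,"ty":0.03,"tz":-1.2,"wx":0,"wy":0,"wz":0},{"fingers":0.4,"tx":-0.02,"ty":0.03,"tz":-1.5,"wx":0,"wy":0,"wz":0},{"fingers":0.4,"tx":-0.02,"ty":0.03,"tz":-1.5,"wx":0,"wy":0,"wz":0}]'

```text
time_s: 10.57
tcp_pos: [0.4901, 0.3255, 0.0999]
tool_rot: [[-0.945, 0.326, 0.001], [0.326, 0.945, 0.0], [-0.001, 0.0, -1.0]]
ft_force: [-0.5, 0.0, -2.5]
width: 0.048
grip_force: 30.0
```

```bash
python3 - <<'E'
from h import *
s=status.sense();print(s["time_s"],s["tcp_pos"],s["tool_rot"][:2,0],s["ft_force"],s["ft_torque"],s["width"])
E
```

```text
10.5667 [0.49013242 0.32554317 0.09992799] [-0.94543713  0.32580387] [-0.47730727  0.02362799 -2.53199815] [ 0.08555503 -0.17684988  0.02113252] 0.048013525786233836
```

Only the coil's weight remains. I'll lift clear of the tube.

Emit:
step_arm --series '[{"fingers":0.4,"tx":0,"ty":0,"tz":-0.6,"wx":0,"wy":0,"wz":0},{"fingers":0.4,"tx":0,"ty":0,"tz":-1.2,"wx":0,"wy":0,"wz":0},{"fingers":0.4,"tx":0,"ty":0,"tz":-1.8,"wx":0,"wy":0,"wz":0},{"fingers":0.4,"tx":0,"ty":0,"tz":-2.4,"wx":0,"wy":0,"wz":0},{"fingers":0.4,"tx":0,"ty":0,"tz":-3.1,"wx":0,"wy":0,"wz":0},{"fingers":0.4,"tx":0,"ty":0,"tz":-3.8,"wx":0,"wy":0,"wz":0},{"fingers":0.4,"tx":0,"ty":0,"tz":-4.6,"wx":0,"wy":0,"wz":0},{"fingers":0.4,"tx":0,"ty":0,"tz":-5.4,"wx":0,"wy":0,"wz":0},{"fingers":0.4,"tx":0,"ty":0,"tz":-6.4,"wx":0,"wy":0,"wz":0},{"fingers":0.4,"tx":0,"ty":0,"tz":-7.2,"wx":0,"wy":0,"wz":0}]'

```text
time_s: 11.4
tcp_pos: [0.4901, 0.3257, 0.1725]
tool_rot: [[-0.945, 0.326, 0.001], [0.326, 0.945, 0.0], [-0.001, 0.0, -1.0]]
ft_force: [-0.5, 0.5, -3.5]
width: 0.0478
grip_force: 30.0
```

Emit:
step_arm --series '[{"fingers":0.4,"tx":-0.4,"ty":-1,"tz":-0.5,"wx":0,"wy":0,"wz":0},{"fingers":0.4,"tx":-1.2,"ty":-3,"tz":-0.5,"wx":0,"wy":0,"wz":0},{"fingers":0.4,"tx":-2.2,"ty":-5.4,"tz":-0.5,"wx":0,"wy":0,"wz":0},{"fingers":0.4,"tx":-3.2,"ty":-7.9,"tz":-0.5,"wx":0,"wy":0,"wz":0},{"fingers":0.4,"tx":-4.2,"ty":-10.4,"tz":-0.5,"wx":0,"wy":0,"wz":0},{"fingers":0.4,"tx":-5.2,"ty":-12.9,"tz":-0.5,"wx":0,"wy":0,"wz":0},{"fingers":0.4,"tx":-6,"ty":-15,"tz":-0.5,"wx":0,"wy":0,"wz":0},{"fingers":0.4,"tx":-6.5,"ty":-16.2,"tz":1,"wx":0,"wy":0,"wz":0},{"fingers":0.4,"tx":-6.7,"ty":-16.6,"tz":3,"wx":0,"wy":0,"wz":0},{"fingers":0.4,"tx":-6.7,"ty":-16.6,"tz":4,"wx":0,"wy":0,"wz":0}]'

```text
time_s: 12.23
tcp_pos: [0.4984, 0.1447, 0.1299]
tool_rot: [[-0.945, 0.328, -0.002], [0.328, 0.945, -0.001], [0.002, -0.001, -1.0]]
ft_force: [-1.2, -0.1, -2.9]
width: 0.0476
grip_force: 30.0
```

```bash
python3 - <<'E'
from h import *
im2,c2,s=look("side","pics/s5.png")
im,c,_=look("top","pics/t5.png")
print(s["time_s"],s["tcp_pos"],s["tool_rot"][:2,0],s["ft_force"],s["ft_torque"],s["width"])
cv2.imwrite("pics/c6.png",np.hstack([cv2.resize(im2[150:300,200:350],(400,400)),cv2.resize(im[150:300,180:330],(400,400))]))
E
```

```text
12.2333 [0.49836738 0.14472625 0.12990115] [-0.94471434  0.32789035] [-1.24723635 -0.11666021 -2.87758052] [ 0.07663113 -0.14331112 -0.09211905] 0.04757808850003576
```

View pics/c6.png

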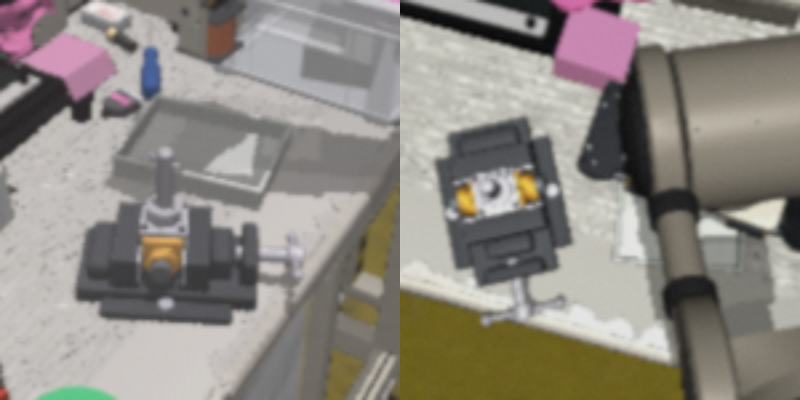

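The coil is held above the tray, with copper visible at (220,40) in the left half, and the tube is bare. I'll lower it now.

Emit:
step_arm --series '[{"fingers":0.4,"tx":0,"ty":0.1,"tz":2,"wx":0,"wy":0,"wz":0},{"fingers":0.4,"tx":0,"ty":0.2,"tz":4.5,"wx":0,"wy":0,"wz":0},{"fingers":0.4,"tx":0,"ty":0.2,"tz":7,"wx":0,"wy":0,"wz":0},{"fingers":0.4,"tx":0,"ty":0.2,"tz":9,"wx":0,"wy":0,"wz":0},{"fingers":0.4,"tx":0,"ty":0.2,"tz":10.3,"wx":0,"wy":0,"wz":0},{"fingers":0.4,"tx":0,"ty":0.2,"tz":11,"wx":0,"wy":0,"wz":0},{"fingers":0.4,"tx":0,"ty":0.2,"tz":11.4,"wx":0,"wy":0,"wz":0},{"fingers":0.4,"tx":0,"ty":0.2,"tz":11.7,"wx":0,"wy":0,"wz":0},{"fingers":0.4,"tx":0,"ty":0.2,"tz":11.7,"wx":0,"wy":0,"wz":0}]'

```text
time_s: 13.08
tcp_pos: [0.5003, 0.149, 0.0146]
tool_rot: [[-0.946, 0.325, 0.001], [0.325, 0.946, 0.0], [-0.001, 0.0, -1.0]]
ft_force: [0.5, 0.3, -3.6]
width: 0.0481
grip_force: 30.0
```

Emit:
step_arm --series '[{"fingers":0.4,"tx":0,"ty":0,"tz":0.1,"wx":0,"wy":0,"wz":0},{"fingers":0.4,"tx":0,"ty":0,"tz":0.2,"wx":0,"wy":0,"wz":0},{"fingers":0.4,"tx":0,"ty":0,"tz":0.3,"wx":0,"wy":0,"wz":0},{"fingers":0.4,"tx":0,"ty":0,"tz":0.3,"wx":0,"wy":0,"wz":0}]'

```text
time_s: 13.42
tcp_pos: [0.5, 0.1487, 0.0114]
tool_rot: [[-0.945, 0.326, 0.0], [0.326, 0.945, -0.0], [-0.0, 0.0, -1.0]]
ft_force: [-0.2, -0.0, -3.9]
width: 0.048
grip_force: 30.0
```

Emit:
step_arm --series '[{"fingers":0.4,"tx":0,"ty":0,"tz":0.1,"wx":0,"wy":0,"wz":0},{"fingers":0.4,"tx":0,"ty":0,"tz":0.2,"wx":0,"wy":0,"wz":0},{"fingers":0.4,"tx":0,"ty":0,"tz":0.25,"wx":0,"wy":0,"wz":0},{"fingers":0.4,"tx":0,"ty":0,"tz":0.25,"wx":0,"wy":0,"wz":0}]'

```text
time_s: 13.75
tcp_pos: [0.4998, 0.1487, 0.0086]
tool_rot: [[-0.945, 0.326, -0.0], [0.326, 0.945, -0.0], [0.0, -0.0, -1.0]]
ft_force: [0.6, -0.3, -3.0]
width: 0.0478
grip_force: 30.0
```

Emit:
step_arm --series '[{"fingers":0.4,"tx":0,"ty":0,"tz":0.05,"wx":0,"wy":0,"wz":0},{"fingers":0.4,"tx":0,"ty":0,"tz":0.1,"wx":0,"wy":0,"wz":0},{"fingers":0.4,"tx":0,"ty":0,"tz":0.1,"wx":0,"wy":0,"wz":0}]'

```text
time_s: 14.0
tcp_pos: [0.4999, 0.1487, 0.008]
tool_rot: [[-0.945, 0.326, 0.0], [0.326, 0.945, -0.0], [-0.0, 0.0, -1.0]]
ft_force: [-1.7, 0.3, 1.6]
width: 0.0478
grip_force: 30.0
```

Contact with the floor. I'll open part way so the fingers stay inside the tray, then rise.

Emit:
step_arm --series '[{"fingers":0.55,"tx":0,"ty":0,"tz":0,"wx":0,"wy":0,"wz":0},{"fingers":0.58,"tx":0,"ty":0,"tz":0,"wx":0,"wy":0,"wz":0},{"fingers":0.62,"tx":0,"ty":0,"tz":0,"wx":0,"wy":0,"wz":0},{"fingers":0.62,"tx":0,"ty":0,"tz":0,"wx":0,"wy":0,"wz":0},{"fingers":0.62,"tx":0,"ty":0,"tz":0,"wx":0,"wy":0,"wz":0}]'

```text
time_s: 14.42
tcp_pos: [0.5, 0.1487, 0.0077]
tool_rot: [[-0.945, 0.326, 0.0], [0.326, 0.945, -0.0], [-0.0, 0.0, -1.0]]
ft_force: [-0.1, -0.0, -0.2]
width: 0.0569
grip_force: 0.0
```

Emit:
step_arm --series '[{"fingers":0.62,"tx":0,"ty":0,"tz":-0.3,"wx":0,"wy":0,"wz":0},{"fingers":0.62,"tx":0,"ty":0,"tz":-1,"wx":0,"wy":0,"wz":0},{"fingers":0.62,"tx":0,"ty":0,"tz":-2.5,"wx":0,"wy":0,"wz":0},{"fingers":0.62,"tx":0,"ty":0,"tz":-4.5,"wx":0,"wy":0,"wz":0},{"fingers":0.62,"tx":0,"ty":0,"tz":-7,"wx":0,"wy":0,"wz":0},{"fingers":0.62,"tx":0,"ty":0,"tz":-10,"wx":0,"wy":0,"wz":0},{"fingers":0.62,"tx":0,"ty":0,"tz":-13,"wx":0,"wy":0,"wz":0},{"fingers":0.62,"tx":0,"ty":0,"tz":-16,"wx":0,"wy":0,"wz":0},{"fingers":0.62,"tx":0,"ty":0,"tz":-18,"wx":0,"wy":0,"wz":0},{"fingers":0.62,"tx":0,"ty":0,"tz":-18,"wx":0,"wy":0,"wz":0}]'

```text
time_s: 15.25
tcp_pos: [0.5021, 0.1491, 0.193]
tool_rot: [[-0.945, 0.326, 0.009], [0.326, 0.945, 0.001], [-0.008, 0.004, -1.0]]
ft_force: [1.2, 0.5, -0.1]
width: 0.057
grip_force: 0.0
```

```bash
python3 - <<'E'
from h import *
im2,c2,s=look("side","pics/s6.png")
im,c,_=look("wrist","pics/w6.png")
print(s["time_s"],s["tcp_pos"],s["ft_force"],s["width"])
cv2.imwrite("pics/c7.png",np.hstack([cv2.resize(im2[150:300,200:350],(384,384)),im[:, 80:480]]))
E
```

```text
15.25 [0.50211017 0.14913879 0.19304371] [ 1.20946422  0.53871316 -0.11722837] 0.057026412996934825
```

View pics/c7.png

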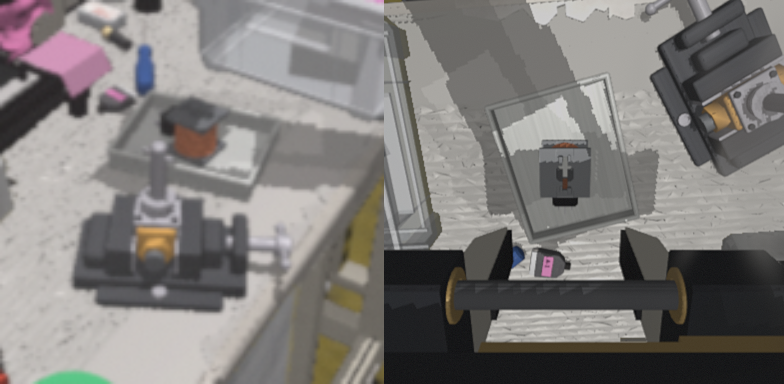

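The coil stands upright near the middle of the tray, at (565,172) in the wrist view, and the gripper is clear. I'll hand it in.

```bash
python3 -c "
from rig import close_job; print(close_job())"
```

```text
the job is handed in; nothing more can be done
None
```

The coil is off the valve and stands upright near the middle of the parts tray with the gripper clear; I handed the job in at about 15 s, and no verdict was returned.

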